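# Set the 12 mm splash guard in its shoe beside the griddle

### The arm

A 6-joint arm with a two-finger parallel gripper is mounted at the origin on the work surface. World frame = base frame: x ahead of the robot, y to its left, z up, the work surface at z = 0. Lengths are in m, angles in rad, forces in N, time in s.
With the tool pointing down it reaches from about 0.35 to 0.875 m from the base axis. Payload 15.5 kg.
Tool frame: the origin (TCP) lies on the front face of the gripper's body, between the roots of the fingers; the fingertips stand 73 mm ahead of it and the grasp point (between the pads) lies 54 mm ahead of it; z points along the fingers, y is the line along which they close (so a half turn about z gives the same grasp; the last joint's range is limited). The gripper opens to 85 mm and grips with 20 to 120 N. Pads are 22 mm wide; open, the fingers measure 114 mm over their backs; the gripper's body (76 mm by 85 mm) begins 54 mm behind the grasp point. The pads swing forward as they close: fully open they stand 13 mm farther back than shut.
Start: joints at [-1.417, 0.494, 1.345, -0, 1.302, -0.096], TCP at [0.154, -0.606, 0.304] pointing down, gripper open.
Joint ranges: [-2.91, 2.91], [-0.82, 2.16], [0.22, 2.67], [-1.22, 4.37], [0.12, 2.79], [-3.08, 3.08]. Speed limits (rad/s): [1.89, 1.89, 2.57, 3.01, 3.01, 3.01].

### API

Orientations are given as a rotation vector (axis times angle).
In Python, from workcell import arm gives the robot as it stands.
- The arm moves only by the tool jog_arm, never from a script. Its argument "increments" is a list of rows, each a list of 3 entries, a list of its own where there are three numbers: the shift along the tool's x, y, z in units of 30 mm (1.0 is 30 mm), then the turn, a rotation vector about the tool's x, y, z in units of 5 degrees (1.0 is 5 degrees), then the opening in per cent of the stroke, from 0 (shut) to 100 (fully open). A call has 1 to 12 rows; each row shifts and turns the commanded pose from where the row before left it, along the tool's axes as they then stand; what a row does not reach is not made up. A row lasts 1/12 s, in which the tool goes at most 41.7 mm and 7.16 degrees, less where a joint would pass 70% of its speed; a pose out of reach is approached as far as the arm can. A call is refused whole if a number of a shift passes 1 or a number of a turn 1, either way. A call with a gripper value outside its range is refused whole. The fingers move at their own pace and stop on an object; the grip force is fixed at half the most. Time passes only in rows, so rows that do not move let the fingers close. It gives the time, the measured TCP pose, the force, the opening and the grip force at its end, in the units of the state.
- arm.read_state(): the state, without advancing time (a new reading comes with each control period).
- arm.snapshot(name): name is "scene" or "top" or "wrist"; returns a dict with "image" (400x640x3 uint8, blue, green, red), "range_z" (400x640 float32, m along the optical axis (not along the pixel's ray), 0 where there is no reading), "mtx" (3x3 intrinsics, pixels), "R" (3x3) and "t" (3): a world point X has camera coordinates R X + t. Camera axes: x right, y down, z forward; pixel columns grow to the right and rows downward; lengths in m; the calibration is good to about 2 mm. A picture is of the moment at which its call begins.
- arm.hand_in(): hands the job in; it is judged then, once.
The state is a dict: "t": time; "qpos": joint angles; "joint_vel": joint speeds; "joint_torque": joint torques, N m; "eef_pos": TCP position; "tcp_rot": TCP orientation; "wrist_force": force on the tool from outside, world axes, zero at the start; "moment": the same for the moment, N m; "grip_width": opening from 0.0 (shut) to 1.0 (fully open); "grasp_force": force on a finger pad.
Only numpy, scipy, OpenCV 4.12 (cv2) and the standard library are available. Lean on these libraries where they do the work, as an engineer would, in place of code of your own. Each camera call takes 0.05 s, during which the arm holds its last target. There are 200 camera calls.

### The job

Three look-alike glass splash guards are drying in the rack; pinch them to feel which one is 12 mm thick and leave the other two standing where they are. Set the 12 mm one down in the channel of the shoe beside the griddle, a finger's width short of the end post, then slide it along until it butts against the post, and let go. It is glass: no hard knocks or pushes against the shoe, and disturb nothing else.

Things in the scene. Friction and masses are not known exactly. Their poses are not given: they have to be found in the camera images.
- pane_p: One of three look-alike frosted glass panes, pale green: 170 mm long (x), 130 mm high (z), and 8, 12 or 15 mm thick (y); which pane has which thickness is not told, they stand in any order: feel it by pinching. 0.4 to 0.95 kg. Origin: centre of its lower edge face. Stands upright in the rack, top edge 142 mm above the counter.
- pane_q: One of three look-alike frosted glass panes, pale green: 170 mm long (x), 130 mm high (z), and 8, 12 or 15 mm thick (y); which pane has which thickness is not told, they stand in any order: feel it by pinching. 0.4 to 0.95 kg. Origin: centre of its lower edge face. Stands upright in the rack, top edge 142 mm above the counter.
- pane_r: One of three look-alike frosted glass panes, pale green: 170 mm long (x), 130 mm high (z), and 8, 12 or 15 mm thick (y); which pane has which thickness is not told, they stand in any order: feel it by pinching. 0.4 to 0.95 kg. Origin: centre of its lower edge face. Stands upright in the rack, top edge 142 mm above the counter.
- rack: Drying rack, fixed: grey base 200 x 235 x 12 mm; the panes stand on it, at y = -75, 0 and +75 mm, length along the rack's x, between steel pins 6 mm thick (at x = -60 and +60 mm, tops 81 mm above the counter, 18 mm of room for the pane's thickness). Origin: centre of the underside, z up.
- shoe: Splash-guard shoe, fixed to the counter between griddle and rack: aluminium base plate 230 x 90 x 6 mm carrying a U-channel and an end post. Origin: centre of the plate's underside; x along the channel towards the end post (away from the robot), y towards the rack, z up.
- channel_mid (a point): Point on the plate's middle line (y = 0) at the height of the channel's floor, 10 mm above the counter. Steel channel along x, 150 mm long. Tall leg on -y (griddle side), 4 mm thick, top 65 mm above the counter, its inner face nominally at y = -7 mm; but the channel is clamped by slotted holes up to 8 mm off to either side, not measured: feel for the tall leg. Light pushes do not shift it.
- strip (a joint): Sprung rubber strip facing the tall leg, inside the low +y leg. 0 = relaxed, 9 mm gap; grows in m as a pane pushes it to +y: 0.003 with the 12 mm pane, stop at 0.0048. Holds the pane to the tall leg with about 6 N. Its lip, 28 to 38 mm above the counter, flares 6 mm outwards. Pushing a pane down past it takes about 10 N, sliding it along about 4 N.
- post_face (a point): Face of the rubber-padded steel end post (34 mm wide, 110 mm high, at the far end of the channel), 60 mm above the counter; in the shoe's frame at x = +85 mm, y = 0. A pane that butts against it has its origin 85 mm before it, at the shoe's x = 0.
- griddle: Drop-in griddle, fixed: flange 440 x 420 mm, plate top 16 mm above the counter, rear rim 66 mm high. Origin: centre of the underside, x away from the robot.
- creamer: White ceramic creamer, about 70 mm across, 78 mm high, behind the rack and shoe. Origin: centre of its foot. Bystander.
- pinch_bowl: Glass pinch bowl, 84 mm across, 34 mm high, behind the rack. Origin: centre of its foot. Bystander.
- egg_ring: Stainless steel egg ring, 94 mm across, 20 mm high, with an upright grip 93 mm high, on the griddle. Origin: centre of the underside. Bystander.
- turner: Teal silicone pancake turner, 315 mm long, lying on the griddle. Origin: near its middle, underside. Bystander.
- tongs: Steel locking tongs, 290 mm long, 24 mm high, lying on the counter between the robot and the rack. Origin: near the middle, underside. Bystander.
Things that resemble listed ones, but are neither listed nor needed, are in the scene too. What is shaped like the pane_p but pink or yellow is not meant.

How it is judged:
On the way, in this order (a step that is already met when the one before it is completed fails the run):
1. a pane is lifted clear of the rack (its lower edge more than 90 mm above the counter) (height (world z) of any of pane_p, pane_q, pane_r above 0.09 m), for 0.1 s.
2. the 12 mm pane stands down on the channel's floor, gripped by the strip (strip pushed out 1.8 to 4.2 mm), still 5 to 50 mm short of the end post (((y of pane_p in the frame of shoe between -0.012 and 0.012 m and z of pane_p in the frame of shoe between 0.007 and 0.0125 m and angle between pane_p's own z axis and vertical below 0.09 rad and angle between the x axis of pane_p and the x axis of shoe, either way round below 0.04 rad and value of joint strip between 0.0018 and 0.0042 m and x of pane_p in the frame of shoe between -0.05 and -0.005 m) or (y of pane_q in the frame of shoe between -0.012 and 0.012 m and z of pane_q in the frame of shoe between 0.007 and 0.0125 m and angle between pane_q's own z axis and vertical below 0.09 rad and angle between the x axis of pane_q and the x axis of shoe, either way round below 0.04 rad and value of joint strip between 0.0018 and 0.0042 m and x of pane_q in the frame of shoe between -0.05 and -0.005 m) or (y of pane_r in the frame of shoe between -0.012 and 0.012 m and z of pane_r in the frame of shoe between 0.007 and 0.0125 m and angle between pane_r's own z axis and vertical below 0.09 rad and angle between the x axis of pane_r and the x axis of shoe, either way round below 0.04 rad and value of joint strip between 0.0018 and 0.0042 m and x of pane_r in the frame of shoe between -0.05 and -0.005 m))), for 0.1 s.
At the end, for the whole second after the job is handed in: The 12 mm pane stands released and at rest on the channel's floor (within 3 mm), gripped by the strip (pushed out 1.8 to 4.2 mm), upright within 5 degrees, its end within 3 mm of the end post; the other two panes stand in the rack (leaning at most 12 degrees) (((y of pane_p in the frame of shoe between -0.012 and 0.012 m and z of pane_p in the frame of shoe between 0.007 and 0.0125 m and angle between pane_p's own z axis and vertical below 0.09 rad and angle between the x axis of pane_p and the x axis of shoe, either way round below 0.04 rad and value of joint strip between 0.0018 and 0.0042 m and x of pane_p in the frame of shoe between -0.003 and 0.003 m and linear speed of pane_p below 0.01 m/s and (z of pane_q in the frame of rack between 0.007 and 0.02 m and angle between pane_q's own z axis and vertical below 0.22 rad and horizontal distance between pane_q and rack below 0.1 m) and (z of pane_r in the frame of rack between 0.007 and 0.02 m and angle between pane_r's own z axis and vertical below 0.22 rad and horizontal distance between pane_r and rack below 0.1 m)) or (y of pane_q in the frame of shoe between -0.012 and 0.012 m and z of pane_q in the frame of shoe between 0.007 and 0.0125 m and angle between pane_q's own z axis and vertical below 0.09 rad and angle between the x axis of pane_q and the x axis of shoe, either way round below 0.04 rad and value of joint strip between 0.0018 and 0.0042 m and x of pane_q in the frame of shoe between -0.003 and 0.003 m and linear speed of pane_q below 0.01 m/s and (z of pane_p in the frame of rack between 0.007 and 0.02 m and angle between pane_p's own z axis and vertical below 0.22 rad and horizontal distance between pane_p and rack below 0.1 m) and (z of pane_r in the frame of rack between 0.007 and 0.02 m and angle between pane_r's own z axis and vertical below 0.22 rad and horizontal distance between pane_r and rack below 0.1 m)) or (y of pane_r in the frame of shoe between -0.012 and 0.012 m and z of pane_r in the frame of shoe between 0.007 and 0.0125 m and angle between pane_r's own z axis and vertical below 0.09 rad and angle between the x axis of pane_r and the x axis of shoe, either way round below 0.04 rad and value of joint strip between 0.0018 and 0.0042 m and x of pane_r in the frame of shoe between -0.003 and 0.003 m and linear speed of pane_r below 0.01 m/s and (z of pane_p in the frame of rack between 0.007 and 0.02 m and angle between pane_p's own z axis and vertical below 0.22 rad and horizontal distance between pane_p and rack below 0.1 m) and (z of pane_q in the frame of rack between 0.007 and 0.02 m and angle between pane_q's own z axis and vertical below 0.22 rad and horizontal distance between pane_q and rack below 0.1 m)))); the robot touches nothing.
It fails at once if a pane is knocked or pressed against the shoe, its channel or its post with more than 60 N (contact force between any of pane_p, pane_q, pane_r and shoe above 60 N).
It fails at once if a bystander (creamer, pinch bowl, egg ring, turner, tongs) is moved more than 20 mm or tipped (distance of any of creamer, pinch_bowl, egg_ring, turner, tongs from where it was at the start of the episode above 0.02 m or angle between any of creamer, pinch_bowl, egg_ring, turner, tongs's own z axis and vertical above 0.3 rad).
It also fails if it takes over 67 s, if anything falls off the work surface, if the arm or the gripper's body presses on something with over 40 N, if the wrist force passes 120 N, or if a joint passes its speed limit or range.

## Working session

There is one attempt and no reset: what is moved stays moved. The work goes in short steps, Python scripts to look and compute and a tool call to move; the robot and the scene stay as the last step left them, time stands still between calls to the robot, and variables do not carry over. Pictures are saved under pics/ and viewed, at most 10 in all, crops included, and the job is handed in when it is done.

Besides the shell and the picture viewer there is one more tool, called after "Emit:" as name(argument=value, ...), one argument or row to a line, values as JSON. jog_arm: Moves the arm, as the interface text tells. Its arguments: {"type":"object","properties":{"increments":{"type":"array"}},"required":["increments"]}

```bash
mkdir -p pics; ls; python3 - <<'E'
from workcell import arm
import cv2,numpy as np
s=arm.read_state();print({k:np.round(v,3) for k,v in s.items()})
for n in("top","scene"):
    d=arm.snapshot(n);cv2.imwrite(f"pics/{n}0.png",d["image"]);np.savez(f"/tmp/{n}0.npz",**d);print(n,d["mtx"].round(1).tolist(),d["R"].round(3).tolist(),d["t"].round(3))
E
```

```text
pics
{'t': np.float64(0.0), 'qpos': array([-1.417,  0.494,  1.346, -0.   ,  1.303, -0.096]), 'joint_vel': array([ 0.   , -0.001, -0.001,  0.003, -0.002,  0.   ]), 'joint_torque': array([-1.0000e-03, -8.8216e+01, -3.8387e+01, -0.0000e+00,  1.0000e-02,
       -0.0000e+00]), 'eef_pos': array([ 0.154, -0.605,  0.303]), 'tcp_rot': array([-3.116, -0.39 ,  0.   ]), 'wrist_force': array([ 0.043, -0.385, -0.233]), 'moment': array([-0.022, -0.007,  0.003]), 'grasp_force': np.float64(0.0), 'grip_width': np.float64(1.001)}
top [[432.2, 0.0, 330.0], [0.0, 432.2, 198.7], [0.0, 0.0, 1.0]] [[-0.001, -1.0, 0.006], [-0.988, 0.0, -0.155], [0.155, -0.006, -0.988]] [-0.027  0.546  1.554]
scene [[379.5, 0.0, 317.1], [0.0, 379.5, 198.7], [0.0, 0.0, 1.0]] [[0.312, 0.95, -0.018], [0.71, -0.245, -0.661], [-0.632, 0.194, -0.75]] [-0.161 -0.325  1.669]
```

View pics/top0.png

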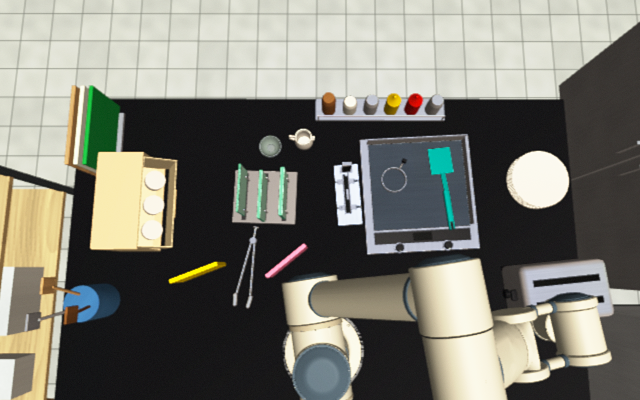

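View pics/scene0.png

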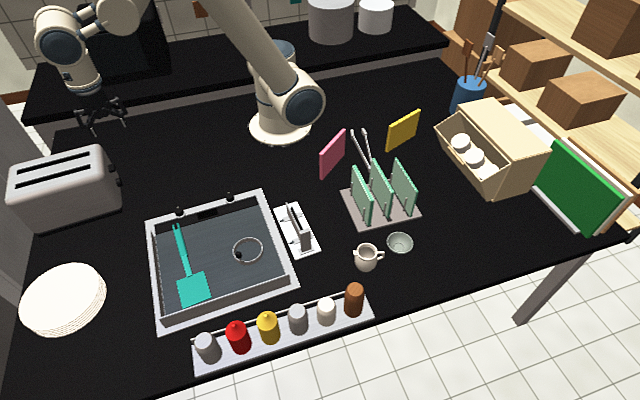

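The top view shows three pale green panes in the rack at about (240,190), (261,195) and (282,190). The shoe is at (347,195), with its post at the upper end. The look-alikes are the pink pane at (287,261) and the yellow one at (197,272), which I'll ignore. The tongs are at (247,265).

```bash
cat > h.py <<'E'
import numpy as np,cv2
def pts(d):
    v,u=np.mgrid[0:400,0:640];z=d["range_z"]
    K=d["mtx"];c=np.stack([(u-K[0,2])/K[0,0]*z,(v-K[1,2])/K[1,1]*z,z],-1)
    return (c-d["t"])@d["R"]
def rect(P):
    r=cv2.minAreaRect((P[:,:2]*1000).astype(np.float32));return np.round(r[0],1),np.round(r[1],1),round(r[2],2)
E
python3 - <<'E'
from h import *
for n in("top","scene"):
    d=np.load(f"/tmp/{n}0.npz");P=pts(d);hsv=cv2.cvtColor(d["image"],cv2.COLOR_BGR2HSV)
    X,Y,Z=P[...,0],P[...,1],P[...,2]; ok=d["range_z"]>0
    roi=ok&(X>.35)&(X<.8)&(Y>-.2)&(Y<.35)
    g=roi&(hsv[...,0]>55)&(hsv[...,0]<90)&(hsv[...,1]>25)&(Z>.085)&(Y>.05)
    k,l,st,_=cv2.connectedComponentsWithStats(g.astype(np.uint8))
    for i in range(1,k):
        if st[i,4]>20:
            Q=P[l==i];T=Q[Q[:,2]>.13];print(n,'pane',st[i],rect(Q),Q[:,2].max().round(4),rect(T) if len(T)>4 else'')
    for nm,m in(('rackbase',roi&(Z>.007)&(Z<.018)&(Y>.08)&(hsv[...,2]>60)),('shoe_lo',roi&(Z>.002)&(Z<.013)&(Y<.02)&(Y>-.09)&(hsv[...,2]>90)),('leg',roi&(Z>.055)&(Z<.075)&(Y<.03)&(Y>-.07)),('post',roi&(Z>.1)&(Z<.12)&(Y<.03)&(Y>-.07))):
        k,l,st,_=cv2.connectedComponentsWithStats(m.astype(np.uint8),connectivity=8)
        for i in range(1,k):
            if st[i,4]>8: print(n,nm,st[i],rect(P[l==i]))
d=np.load("/tmp/top0.npz");im=cv2.resize(d["image"][150:240,220:380],None,fx=5,fy=5,interpolation=cv2.INTER_CUBIC);cv2.imwrite("pics/c1.png",im)
E
```

```text
top pane [236 163   9  51 257] (array([572.7, 291.8]), array([ 10.4, 170.1]), 87.79) 0.1498 (array([572.8, 291.8]), array([ 10.2, 169.9]), 87.61)
top pane [279 167   7  50 279] (array([559.6, 142.1]), array([ 15.5, 168.8]), 88.02) 0.1526 (array([559.6, 142.4]), array([ 15.1, 168.8]), 88.26)
top pane [257 170   8  50 276] (array([548.6, 216.6]), array([ 12.2, 167.5]), 88.01) 0.151 (array([549.2, 216.7]), array([ 11.9, 166.3]), 87.96)
top rackbase [298 136   5   7  14] (array([784.1,  87.9]), array([15.2, 21.8]), 89.01)
top rackbase [262 138  14  15  74] (array([760.8, 210.4]), array([39.1, 56.6]), 59.7)
top rackbase [269 142  11  13  50] (array([744.5, 187.6]), array([28.1, 55.5]), 47.27)
top rackbase [ 233  170   65   54 1788] (array([560.7, 217.2]), array([234.7, 200.3]), 88.2)
top rackbase [254 226   5  11  19] (array([429.9, 253.1]), array([14.3, 37.1]), 71.01)
top rackbase [253 243   3   8  11] (array([372.2, 252.3]), array([23.8,  9.4]), 27.76)
top shoe_lo [334 164  13  62 416] (array([569.6, -65.4]), array([ 45.9, 234.5]), 89.81)
scene pane [393 157  26  47 392] (array([573.4, 
[... 323 characters left out ...]
7]), 88.01) 0.1455 (array([563.3, 143.4]), array([ 14.2, 168.8]), 87.76)
scene rackbase [365 161   4   7  10] (array([366.1, 254.4]), array([ 5.8, 28.8]), 89.11)
scene rackbase [325 170   6   6  12] (array([357.6,  93.6]), array([ 2.4, 30.3]), 34.22)
scene rackbase [ 340  184   83   49 1283] (array([562.8, 218.7]), array([235.4, 201.7]), 87.82)
scene rackbase [390 236  21  16 151] (array([748.1, 205.6]), array([62. , 52.5]), 46.16)
scene rackbase [364 254   9   5  25] (array([754.2,  91.9]), array([26.6,  8.5]), 48.32)
scene shoe_lo [289 201  22  28 181] (array([521.6, -65.1]), array([136.7,  32. ]), 9.55)
scene shoe_lo [306 230  16  26 147] (array([641.3, -68.2]), array([91.5, 48.4]), 3.78)
```

View pics/c1.png

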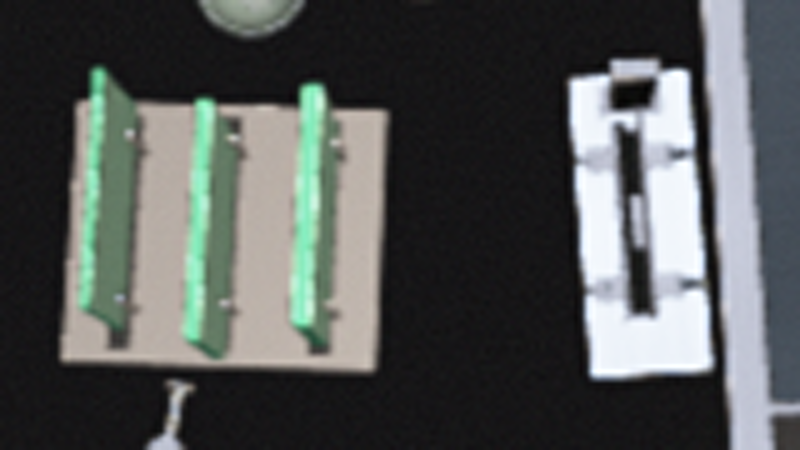

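Both views put the panes at about 10, 12 and 15 mm thick from +y to -y, so the middle one is the likely candidate. The pinch has to confirm that. I'll pass over the shoe first for a close look.

Emit:
jog_arm(
  increments=[
    [[0.9, -0.8, 0], [0, 0, 0], 55],
    [[0.9, -0.8, 0], [0, 0, 0], 55],
    [[0.9, -0.8, 0], [0, 0, 0], 55],
    [[0.9, -0.8, 0], [0, 0, 0], 55],
    [[0.9, -0.8, 0], [0, 0, 0], 55],
    [[0.9, -0.8, 0], [0, 0, 0], 55],
    [[0.9, -0.8, 0], [0, 0, 0], 55],
    [[0.9, -0.8, 0], [0, 0, 0], 55],
    [[0.9, -0.8, 0], [0, 0, 0], 55],
    [[0.9, -0.8, 0], [0, 0, 0], 55],
    [[0.9, -0.8, 0], [0, 0, 0], 55],
    [[0.9, -0.8, 0], [0, 0, 0], 55],
  ],
)

```text
t: 1.1
eef_pos: [0.3976, -0.2452, 0.3038]
tcp_rot: [-3.117, -0.389, 0.0]
wrist_force: [1.0, -0.5, 0.5]
grip_width: 0.55
grasp_force: 0.0
```

Emit:
jog_arm(
  increments=[
    [[0.9, -0.8, 0], [0, 0, 0], 55],
    [[0.9, -0.8, 0], [0, 0, 0], 55],
    [[0.9, -0.8, 0], [0, 0, 0], 55],
    [[0.9, -0.8, 0], [0, 0, 0], 55],
    [[0.9, -0.8, 0], [0, 0, 0], 55],
    [[0.9, -0.8, 0], [0, 0, 0], 55],
    [[0, 0, 0], [0, 0, 0.8], 55],
    [[0, 0, 0], [0, 0, 0.8], 55],
    [[0, 0, 0], [0, 0, 0.8], 55],
    [[0, 0, 0], [0, 0, 0.8], 55],
    [[0, 0, 0], [0, 0, 0], 55],
    [[0, 0, 0], [0, 0, 0], 55],
  ],
)

```text
t: 2.1
eef_pos: [0.5185, -0.0673, 0.3037]
tcp_rot: [-3.141, 0.044, 0.001]
wrist_force: [-0.6, 0.8, -0.2]
grip_width: 0.551
grasp_force: 0.0
```

```bash
python3 - <<'E'
from h import *
from workcell import arm
s=arm.read_state();print({k:np.round(s[k],4) for k in('t','eef_pos','tcp_rot','grip_width','wrist_force')})
d=arm.snapshot("wrist");cv2.imwrite("pics/w1.png",d["image"]);np.savez("/tmp/w1.npz",**d)
t=arm.snapshot("top");np.savez("/tmp/top1.npz",**t)
P=pts(d);Z=P[...,2];X,Y=P[...,0],P[...,1];ok=d["range_z"]>0
print(d["R"].round(3).tolist(),(-d["R"].T@d["t"]).round(3))
roi=ok&(X>.4)&(X<.72)&(Y<.03)&(Y>-.16)
for nm,a,b in(('plate',.003,.009),('leg',.055,.075),('low',.03,.055),('post',.1,.12)):
    m=roi&(Z>a)&(Z<b);k,l,st,_=cv2.connectedComponentsWithStats(m.astype(np.uint8))
    for i in range(1,k):
        if st[i,4]>60: print(nm,st[i],rect(P[l==i]),P[l==i].mean(0).round(4))
E
```

```text
{'t': np.float64(2.1), 'eef_pos': array([ 0.5185, -0.0673,  0.3037]), 'tcp_rot': array([-3.1412e+00,  4.4400e-02,  6.0000e-04]), 'grip_width': np.float64(0.5512), 'wrist_force': array([-0.6294,  0.767 , -0.1661])}
[[-0.03, -1.0, 0.002], [-0.953, 0.029, 0.302], [-0.302, 0.008, -0.953]] [ 0.596 -0.07   0.373]
plate [ 390    0   15  241 1817] (array([ 559.4, -153. ]), array([274.1,  14.3]), 0.11) [ 0.6109 -0.1547  0.0056]
plate [  291     9    93   211 10352] (array([571.7, -93.5]), array([229.7,  90.1]), 4.03) [ 0.5726 -0.0942  0.0059]
plate [336 105  10  41 247] (array([570.8, -92.2]), array([45.4,  8.2]), 3.88) [ 0.572  -0.0922  0.0076]
leg [319  28  37   8 172] (array([656.4, -86.3]), array([31.9,  3.8]), 87.25) [ 0.6564 -0.0863  0.0653]
leg [342  44  16 157 761] (array([571.9, -98.1]), array([149.4,   4.2]), 4.12) [ 0.5774 -0.0974  0.064 ]
low [319  32  35  10 177] (array([656.5, -86.1]), array([31.8,  3.6]), 87.45) [ 0.6565 -0.0859  0.0428]
low [340  47  13 151 268] (array([571.9, -96.1]), array([149.9,   0.3]), 4.05) [ 0.5771 -0.0958  0.043 ]
low [324  53  18 141 853] (array([570.9, -82.8]), array([145.7,   7.5]), 4.07) [ 0.5763 -0.082   0.035 ]
post [318   0  46  25 979] (array([662.7, -87. ]), array([14.3, 34. ]), 2.04) [ 0.6621 -0.0862  0.1084]
```

View pics/w1.png

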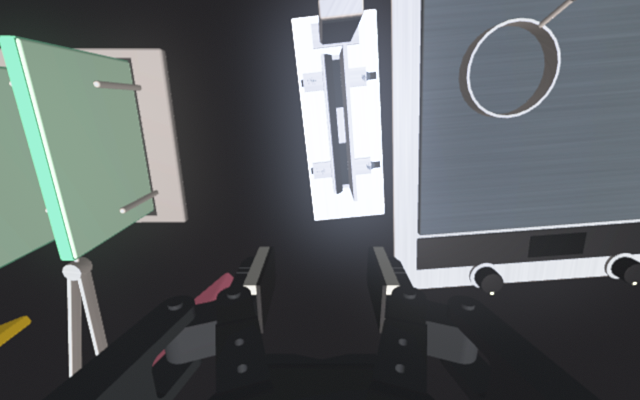

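The wrist view shows the shoe clearly: the channel slot runs from (335,190) to (325,60), the post is at (340,20), and the egg ring is at (510,65), well clear. The shoe centre is at (0.5717, -0.0935) with a yaw of 4.05°. The tall leg's inner face is at y ≈ -0.096 (mid-channel). Next I'll go above the middle pane.

Emit:
jog_arm(
  increments=[
    [[0.07, -0.95, 0], [0, 0, 0], 55],
    [[0.07, -0.95, 0], [0, 0, 0], 55],
    [[0.07, -0.95, 0], [0, 0, 0], 55],
    [[0.07, -0.95, 0], [0, 0, 0], 55],
    [[0.07, -0.95, 0], [0, 0, 0], 55],
    [[0.07, -0.95, 0], [0, 0, 0], 55],
    [[0.07, -0.95, 0], [0, 0, 0], 55],
    [[0.07, -0.95, 0], [0, 0, 0], 55],
    [[0.07, -0.95, 0], [0, 0, 0], 55],
    [[0.07, -0.95, 0], [0, 0, 0], 55],
    [[0, 0, 0], [0, 0, 0], 55],
    [[0, 0, 0], [0, 0, 0], 55],
  ],
)

```text
t: 3.2
eef_pos: [0.5481, 0.218, 0.3036]
tcp_rot: [3.141, -0.042, -0.0]
wrist_force: [-0.1, -0.3, 0.3]
grip_width: 0.549
grasp_force: 0.0
```

```bash
python3 - <<'E'
from h import *
from workcell import arm
s=arm.read_state();print({k:np.round(s[k],4) for k in('t','eef_pos','tcp_rot','grip_width','wrist_force')})
d=arm.snapshot("wrist");cv2.imwrite("pics/w2.png",d["image"]);np.savez("/tmp/w2.npz",**d)
P=pts(d);Z=P[...,2];m=(d["range_z"]>0)&(Z>.136)&(Z<.15)&(P[...,1]>.08)&(P[...,1]<.35)
k,l,st,_=cv2.connectedComponentsWithStats(m.astype(np.uint8))
for i in range(1,k):
    if st[i,4]>60:
        Q=P[l==i];print(st[i],rect(Q),Q.mean(0).round(4),np.polyfit(Q[:,0]-.55,Q[:,1],1).round(4))
E
```

```text
{'t': np.float64(3.2), 'eef_pos': array([0.5481, 0.218 , 0.3036]), 'tcp_rot': array([ 3.1412e+00, -4.2200e-02, -3.0000e-04]), 'grip_width': np.float64(0.5488), 'wrist_force': array([-0.0597, -0.2811,  0.2801])}
[ 206   57   30  217 2333] (array([573.5, 293.3]), array([  7.6, 169.6]), 88.02) [0.5829 0.2925 0.1408] [-0.0333  0.2936]
[ 397   70   38  211 3885] (array([562.2, 144.6]), array([ 15.2, 167.1]), 88.01) [0.5747 0.145  0.1413] [-0.0283  0.1457]
[ 311   89   16  206 2937] (array([550.5, 219.5]), array([ 11.4, 169.7]), 88.1) [0.5606 0.2191 0.1413] [-0.0327  0.2195]
```

View pics/w2.png

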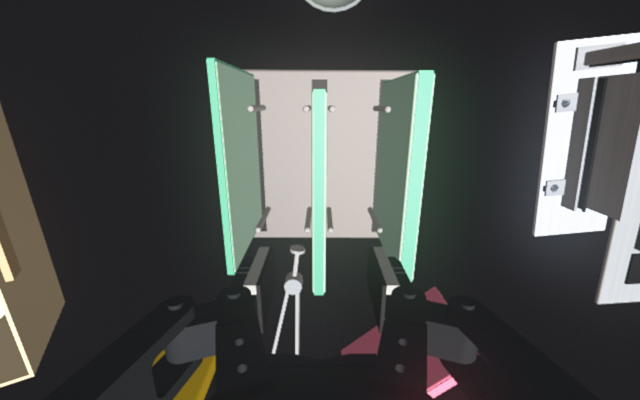

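The wrist view shows the three top edges at (225,165), (319,190) and (417,170). They measure about 7.6, 11.4 and 15.2 mm, so the middle one is the choice. I'll descend and pinch it.

Emit:
jog_arm(
  increments=[
    [[0.08, -0.03, 0.77], [0, 0, 0.07], 50],
    [[0, 0, 0.77], [0, 0, 0], 50],
    [[0, 0, 0.77], [0, 0, 0], 50],
    [[0, 0, 0.77], [0, 0, 0], 50],
    [[0, 0, 0.77], [0, 0, 0], 50],
    [[0, 0, 0.77], [0, 0, 0], 50],
    [[0, 0, 0], [0, 0, 0], 30],
    [[0, 0, 0], [0, 0, 0], 30],
    [[0, 0, 0], [0, 0, 0], 20],
    [[0, 0, 0], [0, 0, 0], 20],
    [[0, 0, 0], [0, 0, 0], 20],
    [[0, 0, 0], [0, 0, 0], 20],
  ],
)

```text
t: 4.25
eef_pos: [0.551, 0.2177, 0.1663]
tcp_rot: [-3.141, 0.057, -0.002]
wrist_force: [0.3, 0.1, 0.2]
grip_width: 0.195
grasp_force: 0.0
```

Emit:
jog_arm(
  increments=[
    [[0, 0, 0], [0, 0, 0], 16],
    [[0, 0, 0], [0, 0, 0], 13],
    [[0, 0, 0], [0, 0, 0], 10],
    [[0, 0, 0], [0, 0, 0], 5],
    [[0, 0, 0], [0, 0, 0], 0],
    [[0, 0, 0], [0, 0, 0], 0],
    [[0, 0, 0], [0, 0, 0], 0],
    [[0, 0, 0], [0, 0, 0], 0],
  ],
)

```text
t: 4.92
eef_pos: [0.551, 0.2179, 0.166]
tcp_rot: [-3.141, 0.057, -0.002]
wrist_force: [-1.8, 0.6, 8.5]
grip_width: 0.134
grasp_force: 58.8
```

The pinch reads 0.134 × 85 = 11.4 mm with 59 N grip. An 8 mm pane would read about 0.09 and a 15 mm one about 0.17, so this is the 12 mm pane. I'll lift it, cross at height, and turn it to the shoe's yaw.

Emit:
jog_arm(
  increments=[
    [[0, 0, -0.2], [0, 0, 0], 0],
    [[0, 0, -0.5], [0, 0, 0], 0],
    [[0, 0, -0.7], [0, 0, 0], 0],
    [[0, 0, -0.8], [0, 0, 0], 0],
    [[0, 0, -0.8], [0, 0, 0], 0],
    [[0, 0, -0.8], [0, 0, 0], 0],
    [[0, 0, -0.7], [0, 0, 0], 0],
    [[0, 0, -0.5], [0, 0, 0], 0],
    [[0, 0, -0.2], [0, 0, 0], 0],
    [[0, 0, 0], [0, 0, 0], 0],
    [[0, 0, 0], [0, 0, 0], 0],
  ],
)

```text
t: 5.83
eef_pos: [0.5503, 0.2176, 0.3205]
tcp_rot: [3.141, -0.057, -0.002]
wrist_force: [-0.5, 0.3, -6.0]
grip_width: 0.133
grasp_force: 59.0
```

Emit:
jog_arm(
  increments=[
    [[0.03, 0.4, 0], [0, 0, 0], 0],
    [[0.03, 0.8, 0], [0, 0, 0], 0],
    [[0.03, 0.96, 0], [0, 0, 0], 0],
    [[0.03, 0.96, 0], [0, 0, 0], 0],
    [[0.03, 0.96, 0], [0, 0, 0], 0],
    [[0.03, 0.96, 0], [0, 0, 0], 0],
    [[0.03, 0.96, 0], [0, 0, 0], 0],
    [[0.04, 0.96, 0], [0, 0, 0], 0],
    [[0.04, 0.96, 0], [0, 0, 0], 0],
    [[0.04, 0.96, 0], [0, 0, 0], 0],
    [[0.04, 0.8, 0], [0, 0, 0], 0],
    [[0.04, 0.4, 0], [0, 0, 0], 0],
  ],
)

```text
t: 6.83
eef_pos: [0.5511, -0.088, 0.32]
tcp_rot: [3.141, -0.06, -0.003]
wrist_force: [-0.9, -0.7, -5.7]
grip_width: 0.138
grasp_force: 59.4
```

Emit:
jog_arm(
  increments=[
    [[0, 0, 0], [0, 0, -0.3], 0],
    [[0, 0, 0], [0, 0, -0.3], 0],
    [[0, 0, 0], [0, 0, -0.3], 0],
    [[0, 0, 0], [0, 0, -0.33], 0],
    [[0, 0, 0], [0, 0, 0], 0],
    [[0, 0, 0], [0, 0, 0], 0],
  ],
)

```text
t: 7.33
eef_pos: [0.5515, -0.0849, 0.3205]
tcp_rot: [-3.139, -0.11, 0.002]
wrist_force: [0.3, 0.3, -6.1]
grip_width: 0.13
grasp_force: 59.4
```

```bash
python3 - <<'E'
from h import *
from workcell import arm
from scipy.spatial.transform import Rotation as Ro
s=arm.read_state();print({k:np.round(s[k],4) for k in('t','eef_pos','tcp_rot','grip_width','wrist_force','moment','grasp_force')})
M=Ro.from_rotvec(s["tcp_rot"]).as_matrix();print('yaw',np.degrees(np.arctan2(M[1,0],M[0,0])),M[:,2].round(4))
d=arm.snapshot("wrist");cv2.imwrite("pics/w3.png",d["image"])
P=pts(d);e=s["eef_pos"];Q=P[d["range_z"]>0]
# pane points
m=(Q[:,2]>.11)&(Q[:,2]<e[2]-.01)&(abs(Q[:,1]-e[1])<.03)&(Q[:,0]<.68);A=Q[m]
T=A[(A[:,2]>.28)&(A[:,0]>e[0]+.02)];print('top',len(T),rect(T),T[:,0].max(),np.percentile(T[:,2],[50,99]))
F=A[A[:,0]>e[0]+.03]
for a in np.arange(.14,.31,.02):
    G=F[(F[:,2]>a)&(F[:,2]<a+.02)]
    if len(G)>5: print(a.round(2),len(G),np.percentile(G[:,1],[2,50,98]).round(4),G[:,0].max().round(4))
print(F[:,2].min())
t=arm.snapshot("scene");np.savez("/tmp/s3.npz",**t)
P=pts(t);hsv=cv2.cvtColor(t["image"],cv2.COLOR_BGR2HSV);g=(t["range_z"]>0)&(hsv[...,0]>55)&(hsv[...,0]<90)&(hsv[...,1]>25)&(abs(P[...,1]+.085)<.03)&(P[...,2]>.12)&(P[...,2]<.32)&(P[...,0]<.7)
B=P[g];print(len(B),B.min(0),B.max(0))
E
```

```text
{'t': np.float64(7.3333), 'eef_pos': array([ 0.5515, -0.0849,  0.3205]), 'tcp_rot': array([-3.1392e+00, -1.0990e-01,  2.1000e-03]), 'grip_width': np.float64(0.1297), 'wrist_force': array([ 0.2523,  0.3419, -6.0532]), 'moment': array([-0.0128,  0.0159, -0.0115]), 'grasp_force': np.float64(59.4383)}
yaw 4.010405341744896 [-1.4e-03  4.0e-04 -1.0e+00]
top 6905 (array([603.5, -81.5]), array([64.6, 11.5]), 3.91) 0.6360238357222626 [0.29588563 0.29740966]
0.28 6085 [-0.0872 -0.081  -0.075 ] 0.636
0.11000114210209565
489 [ 0.46823442 -0.11213016  0.16772813] [ 0.63878081 -0.05736389  0.3198012 ]
```

View pics/w3.png

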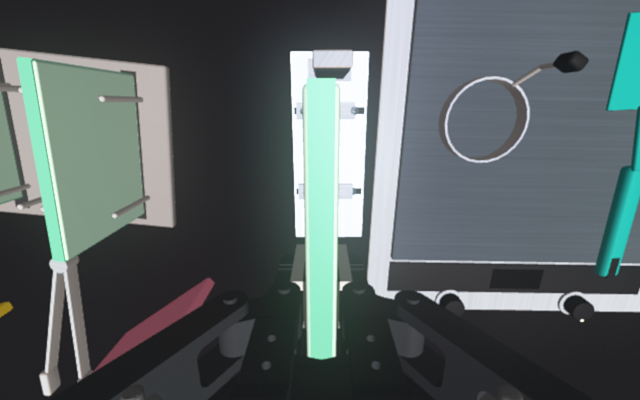

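The wrist view shows the pane held straight, with its top edge running from (320,85) to (320,350) and the shoe below it, the post at (333,62). The pane's lower edge is TCP - 0.154 and it is centred in the grip. I'll lower it to just above the strip's lip (lower edge ≈ 0.048) about 6 mm off the tall leg, then feel for the leg.

Emit:
jog_arm(
  increments=[
    [[0, 0, 0.3], [0, 0, 0], 0],
    [[0, 0, 0.5], [0, 0, 0], 0],
    [[0, 0, 0.6], [0, 0, 0], 0],
    [[0, 0, 0.6], [0, 0, 0], 0],
    [[0, 0, 0.6], [0, 0, 0], 0],
    [[0, 0, 0.5], [0, 0, 0], 0],
    [[0, 0, 0.4], [0, 0, 0], 0],
    [[0, 0, 0.3], [0, 0, 0], 0],
    [[0, 0, 0.15], [0, 0, 0], 0],
    [[0, 0, 0], [0, 0, 0], 0],
    [[0, 0, 0], [0, 0, 0], 0],
    [[0, 0, 0], [0, 0, 0], 0],
  ],
)

```text
t: 8.43
eef_pos: [0.5523, -0.0851, 0.2034]
tcp_rot: [3.139, 0.111, 0.002]
wrist_force: [-0.1, -0.4, -6.3]
grip_width: 0.131
grasp_force: 59.4
```

Emit:
jog_arm(
  increments=[
    [[0, 0.03, 0], [0, 0, 0], 0],
    [[0, 0.03, 0], [0, 0, 0], 0],
    [[0, 0.03, 0], [0, 0, 0], 0],
    [[0, 0.03, 0], [0, 0, 0], 0],
    [[0, 0, 0], [0, 0, 0], 0],
    [[0, 0, 0], [0, 0, 0], 0],
    [[0, 0, 0], [0, 0, 0], 0],
  ],
)

```text
t: 9.02
eef_pos: [0.5521, -0.0886, 0.2028]
tcp_rot: [-3.14, -0.111, 0.0]
wrist_force: [-0.3, 0.2, -6.3]
grip_width: 0.133
grasp_force: 59.4
```

Emit:
jog_arm(
  increments=[
    [[0, 0.03, 0], [0, 0, 0], 0],
    [[0, 0, 0], [0, 0, 0], 0],
    [[0, 0, 0], [0, 0, 0], 0],
    [[0, 0, 0], [0, 0, 0], 0],
  ],
)

```text
t: 9.35
eef_pos: [0.5522, -0.0895, 0.2028]
tcp_rot: [-3.14, -0.111, -0.0]
wrist_force: [-0.8, 0.9, -7.0]
grip_width: 0.132
grasp_force: 59.4
```

Emit:
jog_arm(
  increments=[
    [[0, 0.02, 0], [0, 0, 0], 0],
    [[0, 0, 0], [0, 0, 0], 0],
    [[0, 0, 0], [0, 0, 0], 0],
    [[0, 0, 0], [0, 0, 0], 0],
  ],
)

```text
t: 9.68
eef_pos: [0.5523, -0.0901, 0.2028]
tcp_rot: [-3.14, -0.111, -0.0]
wrist_force: [-0.4, -0.3, -6.8]
grip_width: 0.13
grasp_force: 59.4
```

Emit:
jog_arm(
  increments=[
    [[0, 0.02, 0], [0, 0, 0], 0],
    [[0, 0, 0], [0, 0, 0], 0],
    [[0, 0, 0], [0, 0, 0], 0],
    [[0, 0, 0], [0, 0, 0], 0],
  ],
)

```text
t: 10.02
eef_pos: [0.5523, -0.0907, 0.2028]
tcp_rot: [-3.14, -0.111, 0.0]
wrist_force: [0.5, 0.1, -5.7]
grip_width: 0.13
grasp_force: 59.4
```

Emit:
jog_arm(
  increments=[
    [[0, 0.02, 0], [0, 0, 0], 0],
    [[0, 0, 0], [0, 0, 0], 0],
    [[0, 0, 0], [0, 0, 0], 0],
    [[0, 0, 0], [0, 0, 0], 0],
  ],
)

```text
t: 10.35
eef_pos: [0.5524, -0.0913, 0.2028]
tcp_rot: [3.14, 0.111, 0.0]
wrist_force: [-0.0, -1.1, -5.7]
grip_width: 0.131
grasp_force: 59.4
```

Emit:
jog_arm(
  increments=[
    [[0, 0.02, 0], [0, 0, 0], 0],
    [[0, 0, 0], [0, 0, 0], 0],
    [[0, 0, 0], [0, 0, 0], 0],
    [[0, 0, 0], [0, 0, 0], 0],
  ],
)

```text
t: 10.68
eef_pos: [0.5523, -0.0917, 0.2028]
tcp_rot: [-3.139, -0.111, 0.0]
wrist_force: [0.1, 3.7, -5.8]
grip_width: 0.134
grasp_force: 59.6
```

Emit:
jog_arm(
  increments=[
    [[0, 0.02, 0], [0, 0, 0], 0],
    [[0, 0, 0], [0, 0, 0], 0],
    [[0, 0, 0], [0, 0, 0], 0],
    [[0, 0, 0], [0, 0, 0], 0],
  ],
)

```text
t: 11.02
eef_pos: [0.5524, -0.0921, 0.2028]
tcp_rot: [-3.139, -0.111, 0.0]
wrist_force: [-0.5, 6.8, -4.4]
grip_width: 0.131
grasp_force: 59.8
```

Emit:
jog_arm(
  increments=[
    [[0, 0.02, 0], [0, 0, 0], 0],
    [[0, 0, 0], [0, 0, 0], 0],
    [[0, 0, 0], [0, 0, 0], 0],
    [[0, 0, 0], [0, 0, 0], 0],
  ],
)

```text
t: 11.35
eef_pos: [0.5524, -0.0924, 0.2028]
tcp_rot: [-3.138, -0.111, 0.0]
wrist_force: [0.0, 9.6, -3.2]
grip_width: 0.133
grasp_force: 60.1
```

Contact is at y ≈ -0.0915, which agrees with the image. I'll back off to a light touch and go down in stages past the lip.

Emit:
jog_arm(
  increments=[
    [[0, -0.03, 0], [0, 0, 0], 0],
    [[0, 0, 0], [0, 0, 0], 0],
    [[0, 0, 0.1], [0, 0, 0], 0],
    [[0, 0, 0.1], [0, 0, 0], 0],
    [[0, 0, 0.1], [0, 0, 0], 0],
    [[0, 0, 0.1], [0, 0, 0], 0],
    [[0, 0, 0], [0, 0, 0], 0],
    [[0, 0, 0], [0, 0, 0], 0],
  ],
)

```text
t: 12.02
eef_pos: [0.5521, -0.0919, 0.1904]
tcp_rot: [-3.139, -0.111, 0.001]
wrist_force: [-0.1, 6.2, -7.5]
grip_width: 0.131
grasp_force: 59.3
```

Emit:
jog_arm(
  increments=[
    [[0, 0, 0.1], [0, 0, 0], 0],
    [[0, 0, 0.1], [0, 0, 0], 0],
    [[0, 0, 0], [0, 0, 0], 0],
    [[0, 0, 0], [0, 0, 0], 0],
  ],
)

```text
t: 12.35
eef_pos: [0.5524, -0.0918, 0.1846]
tcp_rot: [-3.139, -0.111, 0.0]
wrist_force: [0.8, 8.5, -7.9]
grip_width: 0.132
grasp_force: 59.4
```

Emit:
jog_arm(
  increments=[
    [[0, 0, 0.1], [0, 0, 0], 0],
    [[0, 0, 0.1], [0, 0, 0], 0],
    [[0, 0, 0], [0, 0, 0], 0],
    [[0, 0, 0], [0, 0, 0], 0],
  ],
)

```text
t: 12.68
eef_pos: [0.5525, -0.0917, 0.1786]
tcp_rot: [-3.139, -0.111, -0.0]
wrist_force: [2.1, 9.4, -8.0]
grip_width: 0.128
grasp_force: 59.3
```

Emit:
jog_arm(
  increments=[
    [[0, -0.03, 0], [0, 0, 0], 0],
    [[0, 0, 0], [0, 0, 0], 0],
    [[0, 0, 0], [0, 0, 0], 0],
    [[0, 0, 0], [0, 0, 0], 0],
  ],
)

```text
t: 13.02
eef_pos: [0.5525, -0.0913, 0.1787]
tcp_rot: [3.14, 0.111, 0.0]
wrist_force: [3.5, 3.3, -11.1]
grip_width: 0.132
grasp_force: 59.1
```

```bash
python3 - <<'E'
from h import *
from workcell import arm
s=arm.read_state();print({k:np.round(s[k],4) for k in('t','eef_pos','tcp_rot','wrist_force','moment')})
d=arm.snapshot("wrist");t=arm.snapshot("scene")
a=d["image"][0:300,180:480];b=cv2.resize(t["image"][150:270,250:370],(300,300),interpolation=cv2.INTER_CUBIC)
cv2.imwrite("pics/w4.png",np.hstack([a,b]))
P=pts(d);Q=P[d["range_z"]>0]
c,s_=np.cos(np.radians(4.05)),np.sin(np.radians(4.05));r=Q-[.5717,-.0935,0];L=np.c_[r[:,0]*c+r[:,1]*s_,-r[:,0]*s_+r[:,1]*c,Q[:,2]]
for nm,z0,z1 in(('top',.148,.16),('leg',.06,.069),('low',.02,.05)):
    m=(L[:,2]>z0)&(L[:,2]<z1)&(abs(L[:,1])<.035)&(L[:,0]>.0)&(L[:,0]<.075)
    if m.sum()>5:print(nm,m.sum(),np.percentile(L[m,1],[2,25,50,75,98]).round(4),L[m,0].max().round(4),L[m,2].mean())
E
```

```text
{'t': np.float64(13.0167), 'eef_pos': array([ 0.5525, -0.0913,  0.1787]), 'tcp_rot': array([3.1395e+00, 1.1120e-01, 4.0000e-04]), 'wrist_force': array([  3.492 ,   3.3157, -11.0872]), 'moment': array([ 0.4472, -0.6004,  0.0504])}
top 7002 [-0.0021  0.0006  0.0033  0.006   0.0087] 0.0655 0.15404023516716714
leg 52 [-0.0061 -0.0055 -0.0049 -0.0038 -0.0027] 0.0746 0.0648224192552736
low 346 [0.0144 0.0162 0.0167 0.0172 0.0177] 0.0747 0.03658352702867058
```

View pics/w4.png

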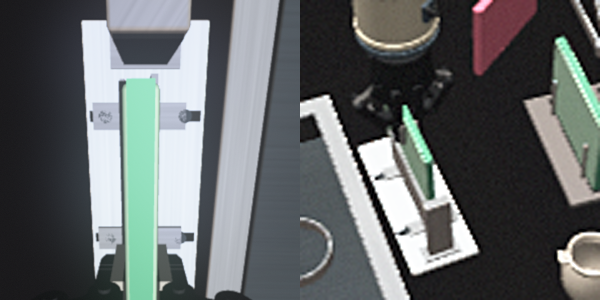

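The crop shows the pane seated between the tall leg and the strip, with its end at (140,80) short of the post at (148,40). The forces are small, so I'll keep going down to the floor.

Emit:
jog_arm(
  increments=[
    [[0, 0, 0.1], [0, 0, 0], 0],
    [[0, 0, 0.1], [0, 0, 0], 0],
    [[0, 0, 0.1], [0, 0, 0], 0],
    [[0, 0, 0.1], [0, 0, 0], 0],
    [[0, 0, 0], [0, 0, 0], 0],
    [[0, 0, 0], [0, 0, 0], 0],
  ],
)

```text
t: 13.62
eef_pos: [0.5522, -0.0913, 0.1662]
tcp_rot: [-3.139, -0.111, 0.001]
wrist_force: [1.5, 2.6, -10.6]
grip_width: 0.131
grasp_force: 59.1
```

Emit:
jog_arm(
  increments=[
    [[0, 0, 0.04], [0, 0, 0], 0],
    [[0, 0, 0], [0, 0, 0], 0],
    [[0, 0, 0], [0, 0, 0], 0],
    [[0, 0, 0], [0, 0, 0], 0],
  ],
)

```text
t: 13.95
eef_pos: [0.5523, -0.0913, 0.1654]
tcp_rot: [-3.14, -0.111, 0.0]
wrist_force: [1.6, 2.9, -9.8]
grip_width: 0.131
grasp_force: 59.3
```

Emit:
jog_arm(
  increments=[
    [[0, 0, 0.03], [0, 0, 0], 0],
    [[0, 0, 0], [0, 0, 0], 0],
    [[0, 0, 0], [0, 0, 0], 0],
    [[0, 0, 0], [0, 0, 0], 0],
  ],
)

```text
t: 14.28
eef_pos: [0.5523, -0.0913, 0.1647]
tcp_rot: [-3.14, -0.111, 0.0]
wrist_force: [0.1, 3.0, -4.0]
grip_width: 0.135
grasp_force: 60.0
```

Emit:
jog_arm(
  increments=[
    [[0, 0, 0.02], [0, 0, 0], 0],
    [[0, 0, 0], [0, 0, 0], 0],
    [[0, 0, 0], [0, 0, 0], 0],
    [[0, 0, 0], [0, 0, 0], 0],
  ],
)

```text
t: 14.62
eef_pos: [0.5524, -0.0912, 0.1642]
tcp_rot: [-3.14, -0.111, -0.0]
wrist_force: [-1.0, 4.6, -0.7]
grip_width: 0.138
grasp_force: 60.3
```

Emit:
jog_arm(
  increments=[
    [[0, 0, 0.02], [0, 0, 0], 0],
    [[0, 0, 0], [0, 0, 0], 0],
    [[0, 0, 0], [0, 0, 0], 0],
    [[0, 0, 0], [0, 0, 0], 0],
  ],
)

```text
t: 14.95
eef_pos: [0.5524, -0.0913, 0.164]
tcp_rot: [3.14, 0.111, 0.001]
wrist_force: [-3.6, 4.6, 9.5]
grip_width: 0.131
grasp_force: 61.9
```

Floor contact is felt, with about 15 N of downward change. I'll ease off slightly and slide toward the post, going slowly near the end.

Emit:
jog_arm(
  increments=[
    [[0, 0, -0.02], [0, 0, 0], 0],
    [[0.05, 0, 0], [0, 0, 0], 0],
    [[0.05, 0, 0], [0, 0, 0], 0],
    [[0.05, 0, 0], [0, 0, 0], 0],
    [[0.05, 0, 0], [0, 0, 0], 0],
    [[0, 0, 0], [0, 0, 0], 0],
    [[0, 0, 0], [0, 0, 0], 0],
  ],
)

```text
t: 15.53
eef_pos: [0.5575, -0.0909, 0.1641]
tcp_rot: [-3.14, -0.111, 0.003]
wrist_force: [-8.2, 1.6, 6.5]
grip_width: 0.13
grasp_force: 61.6
```

Emit:
jog_arm(
  increments=[
    [[0.05, 0, 0], [0, 0, 0], 0],
    [[0.05, 0, 0], [0, 0, 0], 0],
    [[0.05, 0, 0], [0, 0, 0], 0],
    [[0.05, 0, 0], [0, 0, 0], 0],
    [[0.05, 0, 0], [0, 0, 0], 0],
    [[0, 0, 0], [0, 0, 0], 0],
    [[0, 0, 0], [0, 0, 0], 0],
  ],
)

```text
t: 16.12
eef_pos: [0.565, -0.0903, 0.1642]
tcp_rot: [-3.14, -0.111, 0.003]
wrist_force: [-7.9, 2.6, 7.9]
grip_width: 0.133
grasp_force: 61.7
```

```bash
python3 - <<'E'
from h import *
from workcell import arm
s=arm.read_state();print({k:np.round(s[k],4) for k in('t','eef_pos','tcp_rot','wrist_force','moment')})
d=arm.snapshot("wrist");P=pts(d);Q=P[d["range_z"]>0]
c,s_=np.cos(np.radians(4.05)),np.sin(np.radians(4.05));r=Q-[.5717,-.0935,0];L=np.c_[r[:,0]*c+r[:,1]*s_,-r[:,0]*s_+r[:,1]*c,Q[:,2]]
m=(L[:,2]>.13)&(L[:,2]<.146)&(abs(L[:,1])<.02)&(L[:,0]>.0)&(L[:,0]<.1);print(m.sum(),np.percentile(L[m,0],[99,99.9]),np.percentile(L[m,2],50),np.percentile(L[m,1],[1,50,99]))
m=(L[:,2]>.1)&(L[:,2]<.115)&(abs(L[:,1])<.02)&(L[:,0]>.07);print(m.sum(),np.percentile(L[m,0],[.5,50]))
E
```

```text
{'t': np.float64(16.1167), 'eef_pos': array([ 0.565 , -0.0903,  0.1642]), 'tcp_rot': array([-3.1395e+00, -1.1140e-01,  3.0000e-03]), 'wrist_force': array([-7.8645,  2.5941,  7.8708]), 'moment': array([0.2119, 1.1781, 0.0679])}
9580 [0.07706992 0.07789943] 0.13954002207803076 [-0.01838734  0.00323289  0.01852291]
4537 [0.08454766 0.09233973]
```

The gap left is about 7 mm, with a steady slide drag of about 8 N.

Emit:
jog_arm(
  increments=[
    [[0.04, 0, 0], [0, 0, 0], 0],
    [[0.04, 0, 0], [0, 0, 0], 0],
    [[0.04, 0, 0], [0, 0, 0], 0],
    [[0.04, 0, 0], [0, 0, 0], 0],
    [[0, 0, 0], [0, 0, 0], 0],
    [[0, 0, 0], [0, 0, 0], 0],
  ],
)

```text
t: 16.67
eef_pos: [0.5697, -0.09, 0.1642]
tcp_rot: [-3.139, -0.111, 0.003]
wrist_force: [-8.4, 1.9, 7.8]
grip_width: 0.136
grasp_force: 61.9
```

Emit:
jog_arm(
  increments=[
    [[0.03, 0, 0], [0, 0, 0], 0],
    [[0, 0, 0], [0, 0, 0], 0],
    [[0, 0, 0], [0, 0, 0], 0],
  ],
)

```text
t: 16.92
eef_pos: [0.5705, -0.0899, 0.1642]
tcp_rot: [-3.139, -0.111, 0.004]
wrist_force: [-9.6, 2.8, 9.3]
grip_width: 0.133
grasp_force: 61.9
```

Emit:
jog_arm(
  increments=[
    [[0.03, 0, 0], [0, 0, 0], 0],
    [[0, 0, 0], [0, 0, 0], 0],
    [[0, 0, 0], [0, 0, 0], 0],
  ],
)

```text
t: 17.17
eef_pos: [0.5713, -0.0898, 0.1642]
tcp_rot: [-3.139, -0.111, 0.004]
wrist_force: [-9.9, 1.2, 8.4]
grip_width: 0.128
grasp_force: 61.9
```

Emit:
jog_arm(
  increments=[
    [[0.02, 0, 0], [0, 0, 0], 0],
    [[0, 0, 0], [0, 0, 0], 0],
    [[0, 0, 0], [0, 0, 0], 0],
  ],
)

```text
t: 17.42
eef_pos: [0.5717, -0.0898, 0.1642]
tcp_rot: [-3.139, -0.111, 0.004]
wrist_force: [-11.6, 1.3, 10.9]
grip_width: 0.133
grasp_force: 62.3
```

Emit:
jog_arm(
  increments=[
    [[0.02, 0, 0], [0, 0, 0], 0],
    [[0, 0, 0], [0, 0, 0], 0],
    [[0, 0, 0], [0, 0, 0], 0],
  ],
)

```text
t: 17.67
eef_pos: [0.5718, -0.0898, 0.1642]
tcp_rot: [-3.139, -0.112, 0.006]
wrist_force: [-15.7, -0.3, 13.5]
grip_width: 0.131
grasp_force: 62.8
```

Emit:
jog_arm(
  increments=[
    [[0.02, 0, 0], [0, 0, 0], 0],
    [[0, 0, 0], [0, 0, 0], 0],
    [[0, 0, 0], [0, 0, 0], 0],
  ],
)

```text
t: 17.92
eef_pos: [0.5719, -0.0898, 0.1641]
tcp_rot: [-3.139, -0.112, 0.008]
wrist_force: [-19.9, -2.2, 15.9]
grip_width: 0.13
grasp_force: 63.2
```

It is butted: position has stopped and force is rising. I'll relax the push, open, and rise.

Emit:
jog_arm(
  increments=[
    [[-0.03, 0, -0.02], [0, 0, 0], 0],
    [[0, 0, 0], [0, 0, 0], 0],
    [[0, 0, 0], [0, 0, 0], 25],
    [[0, 0, 0], [0, 0, 0], 45],
    [[0, 0, 0], [0, 0, 0], 45],
    [[0, 0, 0], [0, 0, 0], 45],
    [[0, 0, 0], [0, 0, 0], 45],
    [[0, 0, 0], [0, 0, 0], 45],
  ],
)

```text
t: 18.58
eef_pos: [0.5734, -0.0898, 0.1647]
tcp_rot: [3.14, 0.111, 0.0]
wrist_force: [0.8, -0.6, 0.1]
grip_width: 0.448
grasp_force: 0.0
```

Emit:
jog_arm(
  increments=[
    [[0, 0, -0.1], [0, 0, 0], 45],
    [[0, 0, -0.3], [0, 0, 0], 45],
    [[0, 0, -0.6], [0, 0, 0], 45],
    [[0, 0, -0.8], [0, 0, 0], 45],
    [[0, 0, -0.8], [0, 0, 0], 45],
    [[0, 0, -0.8], [0, 0, 0], 45],
    [[0, 0, -0.8], [0, 0, 0], 45],
    [[0, 0, -0.3], [0, 0, 0], 45],
    [[0, 0, 0], [0, 0, 0], 45],
    [[0, 0, 0], [0, 0, 0], 45],
  ],
)

```text
t: 19.42
eef_pos: [0.5732, -0.0898, 0.2997]
tcp_rot: [3.139, 0.111, 0.001]
wrist_force: [-0.1, 0.6, 0.0]
grip_width: 0.451
grasp_force: 0.0
```

```bash
python3 - <<'E'
from h import *
from workcell import arm
s=arm.read_state();print({k:np.round(s[k],4) for k in('t','eef_pos','tcp_rot','wrist_force','grip_width')})
d=arm.snapshot("wrist");cv2.imwrite("pics/w5.png",d["image"]);P=pts(d);Q=P[d["range_z"]>0]
c,s_=np.cos(np.radians(4.05)),np.sin(np.radians(4.05));r=Q-[.5717,-.0935,0];L=np.c_[r[:,0]*c+r[:,1]*s_,-r[:,0]*s_+r[:,1]*c,Q[:,2]]
m=(L[:,2]>.13)&(L[:,2]<.15)&(abs(L[:,1])<.02)&(L[:,0]>-.1)&(L[:,0]<.12);print(rect(L[m]),np.percentile(L[m,2],[5,50,95]))
m=(L[:,2]>.1)&(L[:,2]<.115)&(abs(L[:,1])<.02)&(L[:,0]>.07);print(np.percentile(L[m,0],[.5,50]))
E
```

```text
{'t': np.float64(19.4167), 'eef_pos': array([ 0.5732, -0.0898,  0.2997]), 'tcp_rot': array([3.1395e+00, 1.1110e-01, 7.0000e-04]), 'wrist_force': array([-0.1091,  0.582 ,  0.0428]), 'grip_width': np.float64(0.4508)}
(array([-0.3,  3.6]), array([169. ,  11.4]), 0.03) [0.13722488 0.13945939 0.14065804]
[0.08487791 0.09303088]
```

View pics/w5.png

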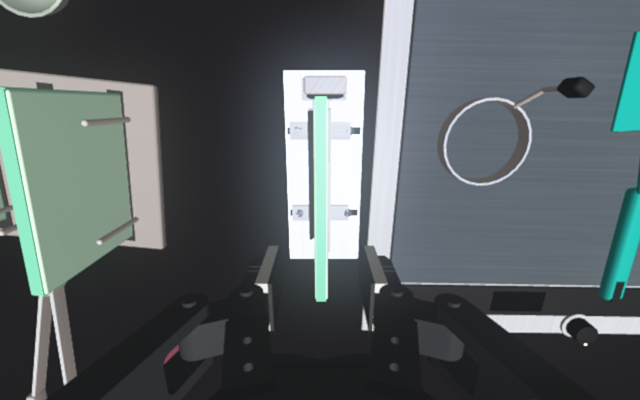

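The wrist view shows the pane released and upright in the channel, from (320,98) at the post to (320,298). It is centred 0.3 mm from the butted position, with its top at 0.140 m. Everything else is in place, so I'll hand in.

```bash
python3 -c "
from workcell import arm
print(arm.hand_in())"
```

```text
the job is handed in; nothing more can be done
None
```

The middle pane pinched at 12 mm and now stands in the shoe's channel, butted against the end post (0.3 mm off by camera) and released; nothing else was moved, and the job is handed in at about 19 s, verdict not shown.

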